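Find the solder cup of a terminal post by feel and present it cup-up for fluxing

ROBOT

A 6-joint arm with a two-finger parallel gripper is mounted at the origin on a cart in front of the work surface, level with it; the furniture and walls round the work are solid. World frame = base frame: x ahead of the robot, y to its left, z up, the work surface at z = 0. Lengths are in mm, angles in rad, forces in N, time in s.
With the tool pointing down it reaches from about 275 to 750 mm from the base axis. Payload 10.2 kg.
Tool frame: the origin (TCP) lies midway between the tips of the shut fingers; the grasp point (between the pads) lies 19 mm behind it; z points along the fingers, y is the line along which they close (so a half turn about z gives the same grasp; the last joint's range is limited). The gripper opens to 85 mm and grips with 20 to 120 N. Pads are 22 mm wide; open, the fingers measure 114 mm over their backs; the gripper's body (76 mm by 85 mm) begins 54 mm behind the grasp point. The pads swing forward as they close: fully open they stand 13 mm farther back than shut.
Start: joints at [-1.44, 0.313, 1.498, -0, 1.331, -0.223], TCP at [181.882, -492.494, 231.294] pointing down, gripper open.
Joint ranges: [-2.94, 2.94], [-0.97, 2.17], [0.19, 2.56], [-1.23, 4.37], [0.02, 3.11], [-2.88, 2.88]. Speed limits (rad/s): [2.39, 2.39, 3.01, 3.14, 3.14, 3.14].

INTERFACE

Orientations are given as a unit quaternion [w, x, y, z].
In Python, from rig import ctrl gives the robot as it stands.
- The arm moves only by the tool send_rows, never from a script. Its argument "targets" is a list of rows, each a list of 7 numbers: the closure, from -1 (fully open) to 1 (shut), so that 0 is half open, then the shift along the tool's x, y, z in m, then the turn, a rotation vector about the tool's x, y, z in rad. In form: [[claw, dx, dy, dz, ax, ay, az], ...]. A call has exactly 10 rows; each row shifts and turns the commanded pose from where the row before left it, along the tool's axes as they then stand; what a row does not reach is not made up. A row lasts 1/8 s, in which the tool goes at most 62.5 mm and 10.7 degrees, less where a joint would pass 70% of its speed; a pose out of reach is approached as far as the arm can. A call with a gripper value outside its range is refused whole. The fingers move at their own pace and stop on an object; "squeeze" is the grip in N (left out, the last holds). Time passes only in rows, so rows that do not move let the fingers close, or fill a call up. It gives the time, the measured TCP pose, the force, the opening and the grip force at its end, in the units of the state.
- ctrl.sense(): the state, without advancing time (a new reading comes with each control period).
- ctrl.capture(name): name is "side" or "top"; returns a dict with "img" (400x640x3 uint8, red, green, blue), "camera_matrix" (3x3 intrinsics, pixels), "k1" (the pictures are not rectified: a ray, as slopes to the right and down, at radius r is drawn at 1 + k1 r^2 times it, then the intrinsics apply), "R" (3x3) and "t" (3): a world point X has camera coordinates R X + t. Camera axes: x right, y down, z forward; pixel columns grow to the right and rows downward; lengths in mm; the calibration is good to about 2 mm. A picture is of the moment at which its call begins. There is no depth.
- ctrl.finish_job(): hands the job in; it is judged then, once.
Trained networks look in a picture, given as the dict that the camera call returned (one of the last four; its "shot" number tells which), for a name from the list of things; names that differ only in an ending like _2 or _b are one class to them, and where a whole thing is asked for, a point or a joint stands for the part that bears it (a point fixed in the world has none). Each returns a list of dicts, best first, with "score" (0 to 1); they miss things now and then, are a little off and sometimes report something else, mostly with a low value. They report only what shows in the picture. A call takes as long as a camera call. They do not tell look-alikes from the thing itself.
- ctrl.boxes_of(query, picture): "extent" ([left, top, width, height] in pixels, round what is visible of it).
- ctrl.landmark_of(query, picture): "point" ([column, row] in pixels: a listed point, or the origin of a listed thing).
The state is a dict: "time_s": time; "joints": joint angles; "dq": joint speeds; "tau": joint torques, N m; "eef_pos": TCP position; "ee_rot": TCP orientation; "force": force on the tool from outside, world axes, zero at the start; "wrist_torque": the same for the moment, N m; "grip_width": opening from 0.0 (shut) to 1.0 (fully open); "grip_force": force on a finger pad.
Only numpy, scipy, OpenCV 4.12 (cv2) and the standard library are available. Lean on these libraries where they do the work, as an engineer would, in place of code of your own. Each camera call takes 0.05 s, during which the arm holds its last target. There are 200 camera calls.

TASK

Your workmate is about to flux the brass terminal post lying on the bench, so first, while your hand is still free, twist the red cap of the flux bottle counter-clockwise, fully open to its quarter-turn stop. Both ends of the post look alike, but only one is the deep solder cup: feel for it by pushing the ends onto the gauge stand's pin, either side of the stand, until the cup slides fully home against the shoulder. Then turn the post over so that the cup faces straight up and finish still holding it, upright and motionless, a good hand's breadth (10 cm) clear above the bench and touching nothing but your gripper; leave the bottle open and the tape roll, solder spool and screwdriver where they lie.

Things in the scene. Friction and masses are not known exactly. Their poses are not given: they have to be found in the camera images.
- post: Loose brass terminal post with a black band round its middle, square bar 30 x 30 x 64 mm, about 0.35 kg, lying on the bench any way round. Origin at its middle (15 mm above the bench), x along its length, ends at x = +32 and -32 mm. Each end has a 12 mm round mouth: one is the solder cup, a blind hole 20 mm deep, the other a recess only 4 mm deep. Which is which is not given: find it by feel.
- gauge_pin (a point): Middle of the double-ended gauge pin, 55 mm above the bench. The 8 mm pin runs level along this point's y axis and sticks out on both sides of the stand's web: rounded tips at y = +23 and -23 mm, shoulders (20 mm round) at y = +7 and -7 mm. Cup fully home: the post's end meets the shoulder, its middle 39 mm from here. The wrong end stops 12 mm sooner, at 51 mm.
- gauge: The gauge stand, fixed to the bench; origin under its centre, axes as gauge_pin. Steel base 50 mm (x) by 70 mm (y) by 10 mm; on it beside the web two strips 16 mm high, out to y = +16 and -16 mm; aluminium web 30 mm wide (x), 10 mm thick (y), 78 mm high with its clamp screw.
- flux_cap (a joint): Turn of the red flux bottle cap in rad: 0 shut, 1.57 fully open at the stop; grows counter-clockwise seen from above. It stays where it is left; friction about 0.06 N m. The cap only turns: it does not rise or come off.
- cap_grip (a point): On the cap's axis at the height to grip, 94 mm above the bench; turns with the cap. The cap is round, ribbed, 28 mm in diameter, from 80 to 104 mm above the bench, with a slim nozzle on top up to 118 mm.
- flux_bottle: White flux bottle with yellow band in a round blue holder, fixed to the bench; origin under its centre. Holder 82 mm wide, 32 mm high; bottle 45 mm wide up to 58 mm, shoulder to 70 mm, neck flange 26 mm wide at 77 to 80 mm under the red cap.
- tape_roll: Bystander: black tape roll, 62 mm wide, 19 mm high, loose; origin under its centre.
- solder_spool: Bystander: blue solder spool, 54 mm wide, 30 mm high, loose; origin under its centre.
- driver_orange: Bystander: short orange and black screwdriver, 107 mm long, 30 mm thick, loose; origin under its centre.
There are look-alikes about, which are no part of the job. What is meant by the post is not turquoise, and is the larger of those in its own colour.

How it is judged:
By the outcome, as a careful person would: the job done as asked, in the order asked, and still so for the second after the job is handed in, while the arm keeps its last pose, push and grip.
It also fails if it takes over 67 s, if anything falls off the work surface, if the arm or the gripper's body presses on something with over 40 N, if the wrist force passes 120 N, or if a joint passes its speed limit or range.

## Working session

There is one attempt and no reset: what is moved stays moved. The work goes in short steps, Python scripts to look and compute and a tool call to move; the robot and the scene stay as the last step left them, time stands still between calls to the robot, and variables do not carry over. Pictures are saved under pics/ and viewed, at most 10 in all, crops included, and the job is handed in when it is done.

Besides the shell and the picture viewer there is one more tool, called after ">>>" as name(argument=value, ...) on one line, values as JSON. send_rows: Moves the arm, as the interface text tells. Its arguments: {"type":"object","properties":{"targets":{"type":"array"},"squeeze":{"type":"number"}},"required":["targets"]}

```bash
mkdir -p pics; ls
cat > h.py <<'E'
import numpy as np,cv2,json
from rig import ctrl
from scipy.spatial.transform import Rotation as Ro
def ray(c,p):
    K=np.array(c["camera_matrix"]);k1=c["k1"]
    d=np.array([(p[0]-K[0,2])/K[0,0],(p[1]-K[1,2])/K[1,1]]);u=d.copy()
    for _ in range(20): u=d/(1+k1*(u@u))
    R=np.array(c["R"]);t=np.array(c["t"])
    return -R.T@t, R.T@np.array([u[0],u[1],1])
def onz(c,p,z):
    o,d=ray(c,p); return o+d*(z-o[2])/d[2]
def tri(c1,p1,c2,p2):
    A=[];b=[]
    for c,p in((c1,p1),(c2,p2)):
        o,d=ray(c,p);d=d/np.linalg.norm(d);P=np.eye(3)-np.outer(d,d);A.append(P);b.append(P@o)
    return np.linalg.solve(A[0]+A[1],b[0]+b[1])
def proj(c,X):
    x=np.array(c["R"])@np.array(X,float)+np.array(c["t"]);u=x[:2]/x[2];u=u*(1+c["k1"]*(u@u));K=np.array(c["camera_matrix"])
    return np.array([K[0,0]*u[0]+K[0,2],K[1,1]*u[1]+K[1,2]])
def save(c,n): cv2.imwrite("pics/"+n+".png",cv2.cvtColor(c["img"],cv2.COLOR_RGB2BGR))
E
python3 - <<'E'
from h import *
import pickle
T=ctrl.capture("top");S=ctrl.capture("side")
save(T,"top0");save(S,"side0")
pickle.dump((T,S),open("s0.pkl","wb"))
Z=dict(post=15,gauge_pin=55,gauge=0,cap_grip=94,flux_bottle=0,tape_roll=0,solder_spool=0,driver_orange=0)
for q,z in Z.items():
    for n,c in(("top",T),("side",S)):
        try:
            for r in ctrl.landmark_of(q,c)[:4]: print(q,n,round(r["score"],2),np.round(r["point"],1),np.round(onz(c,r["point"],z),0))
        except Exception as e: print(q,n,e)
s=ctrl.sense();print(s)
E
```

```text
pics
post top 0.58 [259.1 266.4] [367. 176.  15.]
post top 0.53 [350.5 245.2] [431. -85.  15.]
post top 0.5 [299.7 267. ] [367.  60.  15.]
post side 0.77 [394.5 258.8] [367. 179.  15.]
post side 0.71 [360.1 200.1] [428. -79.  15.]
gauge_pin top 0.74 [264.5 233.1] [462. 158.  55.]
gauge_pin top 0.26 [241.7 171.4] [635. 227.  55.]
gauge_pin side 0.56 [357.9 244.6] [459. 170.  55.]
gauge_pin side 0.27 [276.7 184.1] [ 674. -111.   55.]
gauge top 0.75 [264.5 236. ] [453. 165.   0.]
gauge top 0.63 [231.5 133.5] [756. 271.   0.]
cap_grip top 0.68 [244.9 168.9] [636. 211.  94.]
cap_grip side 0.67 [289.9 246.9] [621. 220.  94.]
flux_bottle top 0.58 [246.1 177.8] [624. 223.   0.]
flux_bottle side 0.68 [290.  275.6] [625. 216.   0.]
tape_roll top 0.66 [231.4 135.4] [750. 271.   0.]
tape_roll side 0.97 [235.2 294. ] [749. 274.   0.]
solder_spool top 0.54 [384.  160.2] [ 682. -183.    0.]
solder_spool top 0.21 [262.1 232.5] [463. 172.   0.]
solder_spool side 0.68 [302.2 177.5] [ 602. -236.    0.]
solder_spool side 0.51 [276.1 184. ] [ 685. -198.    0.]
driver_orange top 0.45 [401.7 188.6] [ 598. -235.    0.]
driver_orange side 0.52 [302.4 175.2] [ 602. -250.    0.]
{'time_s': 0.9, 'joints': array([-1.44037569e+00,  3.12876836e-01,  1.49768587e+00,  1.23732289e-05,
        1.33098294e+00, -2.23402801e-01]), 'dq': array([-1.75943829e-03,  6.32673526e-04, -8.08821834e-05,  7.83243005e-04,
       -6.40510473e-04,  9.84299432e-04]), 'tau': array([ 1.29929005e-03, -4.12160683e+01, -2.59899402e+01, -4.18384184e-05,
        4.27487839e-04, -1.39906868e-05]), 'eef_pos': array([ 181.89785733, -492.49810666,  231.31135948]), 'ee_rot': array([2.37588935e-05, 9.84392152e-01, 1.75988894e-01, 4.91072975e-06]), 'force': array([ 0.00324108, -0.06555148, -0.01927679]), 'wrist_torque': array([ 0.00720763,  0.04220273, -0.03311448]), 'grip_force': 0.0, 'grip_width': 1.00063201558409}
```

View pics/top0.png

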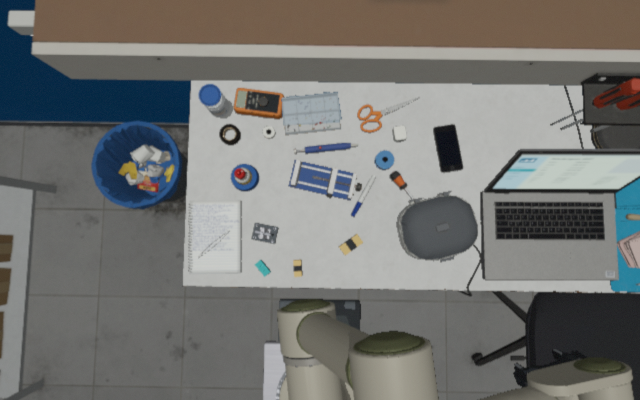

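View pics/side0.png

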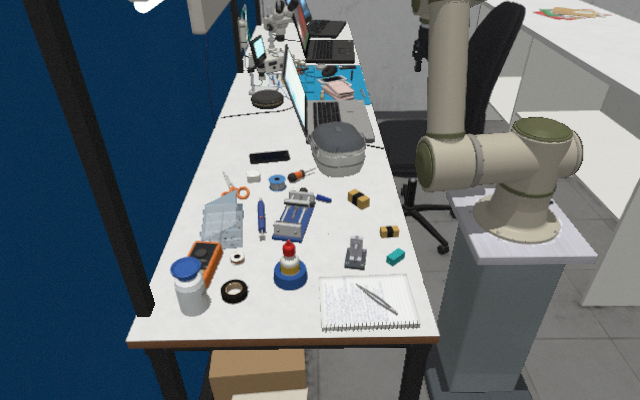

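The job's post is the larger brass one at top (350,245), about (430,-82). The gauge is near (265,233) and the cap near (245,170). I'll rectify crops to get the orientations.

Run:
```python
from h import *
import pickle
T,S=pickle.load(open("s0.pkl","rb"))
def warp(c,cx,cy,z,h=60,n=280):
    # image up = +x, left = +y
    m=np.zeros((n,n,2),np.float32)
    for i in range(n):
        for j in range(n):
            m[i,j]=proj(c,[cx+h-2*h*i/n,cy+h-2*h*j/n,z])
    im=cv2.remap(c["img"],m[...,0],m[...,1],cv2.INTER_CUBIC)[...,::-1].copy()
    return im
tiles=[]
for c in(T,S):
    tiles.append(np.hstack([warp(c,430,-82,30),warp(c,457,165,10)]))
cv2.imwrite("pics/w.png",np.vstack(tiles))
for q in("gauge_pin","post","cap_grip","flux_bottle","gauge"):
    for c in (T,S):
        print(q,[(np.round(b["extent"],1),round(b["score"],2)) for b in ctrl.boxes_of(q,c)[:3]] )
print("tri pin",tri(T,[264.5,233.1],S,[357.9,244.6]),"cap",tri(T,[244.9,168.9],S,[289.9,246.9]),"post",tri(T,[350.5,245.2],S,[360.1,200.1]))
# brass mask in warp
for z,c in((30,T),(30,S)):
    w=warp(c,430,-82,z); hsv=cv2.cvtColor(w,cv2.COLOR_BGR2HSV)
    m=((hsv[...,1]>90)|(hsv[...,2]<60)).astype(np.uint8)
    n,l,st,ce=cv2.connectedComponentsWithStats(m); k=1+np.argmax(st[1:,4])
    pts=np.argwhere(l==k)[:,::-1].astype(np.float32)
    (x,y),(a,b),an=cv2.minAreaRect(pts); f=120/280
    bx=cv2.boxPoints(((x,y),(a,b),an)); print("rect",430+60-y*f,-82+60-x*f,a*f,b*f,an)
```

```text
gauge_pin [(array([254.5, 223. ,  24.3,  22.6]), 0.8)]
gauge_pin [(array([347.4, 236.8,  20.1,  31.3]), 0.75), (array([273.6, 241.3,  31.9,  49.1]), 0.45)]
post [(array([337.6, 235.9,  24.6,  19.4]), 0.51)]
post [(array([348.5, 190.4,  21.7,  17.7]), 0.89), (array([380.8, 225.4,  15.5,  15.6]), 0.8), (array([389. , 251.9,  15.7,  12.7]), 0.76)]
cap_grip [(array([239.2, 167. ,   8. ,  13.1]), 0.6)]
cap_grip [(array([281.7, 238.7,  14.8,  19.7]), 0.57)]
flux_bottle [(array([229.3, 161.6,  27. ,  29.7]), 0.59)]
flux_bottle [(array([272.5, 238.2,  35.2,  53.1]), 0.98), (array([346.5, 237.6,  20.5,  32.1]), 0.4)]
gauge [(array([251. , 222.4,  27.1,  21.4]), 0.75)]
gauge [(array([343.3, 231.8,  21.7,  36.8]), 0.57)]
tri pin [459.63709262 159.37217961  46.36651672] cap [629.15154808 212.38138761  88.70724652] post [429.10423741 -85.18499616  10.92774074]
rect 445.96656799316406 -99.98589433942522 27.05178778512137 20.220121111188615 54.21102523803711
rect 436.3932320731027 -66.34397561209542 55.37091064453125 90.91507611955915 54.137149810791016
```

View pics/w.png

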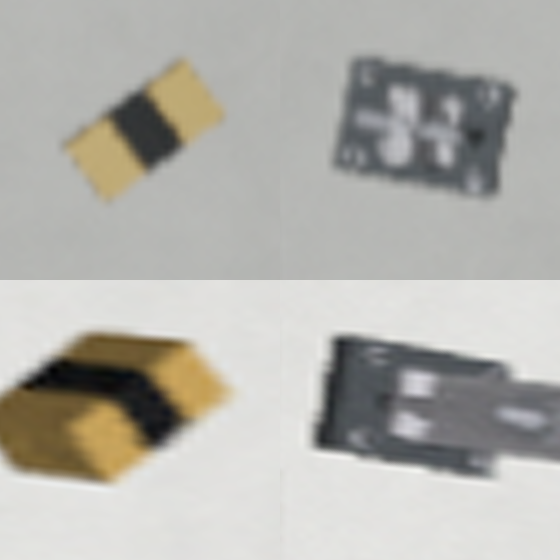

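Rectified crops (2.33 px/mm):
- **Post:** top-face centre about (435,-85), axis at about -52°.
- **Gauge:** base centre about (463,164), pin axis at a yaw of about 79°.

Next I'll refine these by fitting.

Run:
```python
from h import *
import pickle
from scipy.optimize import least_squares
T,S=pickle.load(open("s0.pkl","rb"))
def comp(c,mask,seed):
    n,l,st,ce=cv2.connectedComponentsWithStats(mask.astype(np.uint8)); 
    k=min(range(1,n),key=lambda i:np.hypot(*(ce[i]-seed)) if st[i,4]>8 else 1e9); return l==k
def hull(P): return cv2.convexHull(np.array(P,np.float32))
def render(c,P):
    # soft mask by supersampling x8
    m=np.zeros((400*4,640*4),np.uint8); h=hull([proj(c,p) for p in P]); cv2.fillConvexPoly(m,np.round((h+0.5)*4*16-8).astype(np.int32),255,shift=4)
    return cv2.resize(m,(640,400),interpolation=cv2.INTER_AREA)/255.
def cyl(x,y,r,z0,z1): return [(x+r*np.cos(a),y+r*np.sin(a),z) for a in np.linspace(0,6.28,32) for z in(z0,z1)]
def box(x,y,th,a,b,z0,z1):
    C,Sn=np.cos(th),np.sin(th); return [(x+C*i*a-Sn*j*b,y+Sn*i*a+C*j*b,z) for i in(-1,1) for j in(-1,1) for z in(z0,z1)]
from scipy.optimize import minimize
def fit(masks,f,p0,steps):
    def cost(p): return sum(np.abs(render(c,f(p))-cv2.GaussianBlur(m.astype(np.float32),(3,3),0.5)).sum() for c,m in masks)
    sx=np.vstack([p0]+[np.array(p0)+np.eye(len(p0))[i]*steps[i] for i in range(len(p0))])
    r=minimize(cost,p0,method="Nelder-Mead",options=dict(initial_simplex=sx,xatol=.05,fatol=.05,maxiter=200)); return np.round(r.x,2),round(r.fun,1),[m.sum() for _,m in masks]
H={}
for n,c in(("T",T),("S",S)): H[n]=cv2.cvtColor(c["img"],cv2.COLOR_RGB2HSV).astype(int)
red=lambda h:((h[...,0]<8)|(h[...,0]>172))&(h[...,1]>120)&(h[...,2]>60)
blue=lambda h:(h[...,0]>98)&(h[...,0]<125)&(h[...,1]>120)
brass=lambda h:(((h[...,0]>12)&(h[...,0]<30)&(h[...,1]>70))|(h[...,2]<75))
f=lambda p:cyl(p[0],p[1],14,80,104)
mr={n:comp(c,red(H[n]),s) for n,c,s in(("T",T,(243,171)),("S",S,(289,248)))}
for ms in([(T,mr["T"])],[(S,mr["S"])],[(T,mr["T"]),(S,mr["S"])]): print("cap",fit(ms,f,[629,212],[8,8]))
def fill(m):
    h=cv2.convexHull(np.argwhere(m)[:,::-1].astype(np.int32)); o=np.zeros(m.shape,np.uint8); cv2.fillConvexPoly(o,h,1); return o>0
bs=fill(comp(S,blue(H["S"]),(290,276)))
bt=fill(comp(T,blue(H["T"]),(245,178)))
print("holderT",fit([(T,bt)],lambda p:cyl(p[0],p[1],41,0,32),[626,216],[8,8]))
mb={n:comp(c,brass(H[n]),s) for n,c,s in(("T",T,(350,244)),("S",S,(359,198)))}
g=lambda p:box(p[0],p[1],p[2],32,15,0,30)
for ms in([(T,mb["T"])],[(S,mb["S"])],[(T,mb["T"]),(S,mb["S"])]): print("post",fit(ms,g,[434,-84,-.9],[5,5,.2]))
dark=lambda h:(h[...,2]<165)
md=fill(comp(T,dark(H["T"]),(264,233)))
print("gauge",fit([(T,md)],lambda p:box(p[0],p[1],p[2],25,35,0,10),[462,164,-.18],[5,5,.1]))
```

```text
cap (array([624.  , 225.32]), np.float64(28.0), [np.int64(77)])
cap (array([624.26, 222.76]), np.float64(29.0), [np.int64(157)])
cap (array([623.99, 223.76]), np.float64(58.9), [np.int64(77), np.int64(157)])
holderT (array([624.13, 222.42]), np.float64(139.3), [np.int64(549)])
post (array([433.71, -83.96,  -0.96]), np.float64(46.7), [np.int64(213)])
post (array([434.11, -86.41,  -1.02]), np.float64(32.4), [np.int64(280)])
post (array([433.85, -85.43,  -0.96]), np.float64(82.6), [np.int64(213), np.int64(280)])
gauge (array([ 4.6362e+02,  1.6415e+02, -1.8000e-01]), np.float64(52.5), [np.int64(489)])
```

>>> send_rows(targets=[[-1,0.033,-0.026,0,0,0,0],[-1,0.033,-0.026,0,0,0,0],[-1,0.033,-0.026,0,0,0,0],[-1,0.033,-0.026,0,0,0,0],[-1,0.033,-0.026,0,0,0,0],[-1,0.033,-0.026,0,0,0,0],[-1,0.033,-0.026,0,0,0,0],[-1,0.033,-0.026,0,0,0,0],[-1,0.033,-0.026,0,0,0,0],[-1,0.033,-0.026,0,0,0,0]])

```text
time_s: 2.65
eef_pos: [402.0, -133.0, 231.5]
ee_rot: [0.0, 0.984, 0.176, 0.0]
force: [-0.9, -0.4, 0.5]
grip_width: 1.0
grip_force: 0.0
```

>>> send_rows(targets=[[-1,0.033,-0.026,0,0,0,0],[-1,0.033,-0.026,0,0,0,0],[-1,0.033,-0.026,0,0,0,0],[-1,0.033,-0.026,0,0,0,0],[-1,0.033,-0.026,0,0,0,0],[-1,0.033,-0.026,0,0,0,0],[-1,0.033,-0.026,0,0,0,0],[-1,0.033,-0.026,0,0,0,0],[-1,0.033,-0.026,0,0,0,0],[-1,0.033,-0.026,0,0,0,0]])

```text
time_s: 3.9
eef_pos: [621.4, 225.2, 231.2]
ee_rot: [0.0, 0.984, 0.176, 0.0]
force: [0.9, 0.1, -0.3]
grip_width: 0.998
grip_force: 0.0
```

```bash
cat >> h.py <<'E'
def st():
    s=ctrl.sense();R=Ro.from_quat(np.roll(s["ee_rot"],-1)).as_matrix()
    print("t",round(s["time_s"],2),"pos",np.round(s["eef_pos"],1),"x",np.round(R[:,0],3),"z",np.round(R[:,2],3),"yaw",round(np.degrees(np.arctan2(R[1,0],R[0,0])),1),"F",np.round(s["force"],1),"M",np.round(s["wrist_torque"],2),"w",round(s["grip_width"]*85,1),"gf",round(s["grip_force"],1),"q",np.round(s["joints"],3))
    return s,R
def to(X):
    s,R=st(); print("tool shift to",X,np.round(R.T@(np.array(X)-s["eef_pos"]),1))
E
python3 -c "
from h import *
to([624,223,78])"
```

```text
t 3.9 pos [621.4 225.2 231.2] x [0.938 0.346 0.   ] z [ 0. -0. -1.] yaw 20.3 F [ 0.9  0.1 -0.3] M [-0.03  0.01  0.01] w 84.9 gf 0.0 q [ 0.171  0.627  1.023 -0.     1.492  1.388]
tool shift to [624, 223, 78] [  1.6   2.9 153.2]
```

>>> send_rows(targets=[[-1,0.0016,0.003,0.035,0,0,0],[-1,0,0,0.04,0,0,0],[-1,0,0,0.04,0,0,0],[-1,0,0,0.038,0,0,0],[-1,0,0,0,0,0,0],[0,0,0,0,0,0,0],[0.5,0,0,0,0,0,0],[1,0,0,0,0,0,0],[1,0,0,0,0,0,0],[1,0,0,0,0,0,0]], squeeze=50)

```text
time_s: 5.15
eef_pos: [622.5, 225.7, 80.6]
ee_rot: [-0.003, 0.984, 0.177, 0.001]
force: [-8.5, 15.8, 9.9]
grip_width: 0.301
grip_force: 49.7
```

```bash
python3 -c "
from h import *
st()
S=ctrl.capture('side'); c=S['img'][190:310,230:390]
cv2.imwrite('pics/cap1.png',cv2.resize(c,(640,480),interpolation=cv2.INTER_CUBIC)[...,::-1])"
```

```text
t 5.15 pos [622.5 225.7  80.6] x [0.938 0.348 0.003] z [ 0.     0.006 -1.   ] yaw 20.4 F [-8.5 15.8  9.9] M [ 2.75  1.33 -0.05] w 25.6 gf 49.7 q [0.169 0.748 1.213 0.007 1.179 1.382]
```

View pics/cap1.png

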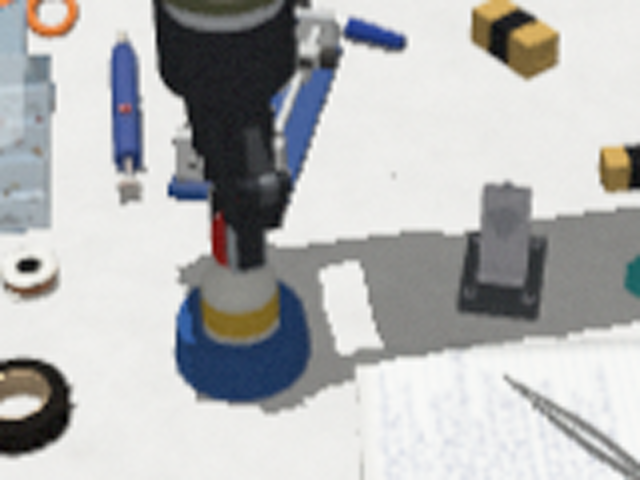

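The fingers are on the red cap (crop pixel 220,240) and slightly off-centre laterally. I'll relax the offset and twist.

>>> send_rows(targets=[[1,0,-0.003,-0.003,0,0,0],[1,0,0,0,0,0,-0.165],[1,0,0,0,0,0,-0.165],[1,0,0,0,0,0,-0.165],[1,0,0,0,0,0,-0.165],[1,0,0,0,0,0,-0.165],[1,0,0,0,0,0,-0.165],[1,0,0,0,0,0,-0.165],[1,0,0,0,0,0,-0.165],[1,0,0,0,0,0,0]])

```text
time_s: 6.45
eef_pos: [623.8, 224.9, 80.8]
ee_rot: [0.001, 0.669, 0.743, 0.002]
force: [11.9, 4.1, -11.2]
grip_width: 0.306
grip_force: 51.5
```

```bash
python3 -c "
from h import *
st()"
```

```text
t 6.45 pos [623.8 224.9  80.8] x [-0.104  0.995  0.001] z [ 0.004  0.001 -1.   ] yaw 96.0 F [ 11.9   4.1 -11.2] M [ 0.63 -1.84  0.04] w 26.0 gf 51.5 q [1.690e-01 7.480e-01 1.211e+00 1.000e-03 1.178e+00 6.500e-02]
```

>>> send_rows(targets=[[1,0,0,0,0,0,-0.1],[1,0,0,0,0,0,-0.1],[1,0,0,0,0,0,-0.05],[1,0,0,0,0,0,-0.05],[1,0,0,0,0,0,-0.05],[1,0,0,0,0,0,0],[1,0,0,0,0,0,0],[1,0,0,0,0,0,0],[1,0,0,0,0,0,0],[1,0,0,0,0,0,0]])

```text
time_s: 7.7
eef_pos: [624.4, 224.9, 81.3]
ee_rot: [0.002, 0.531, 0.847, 0.002]
force: [13.1, 4.6, -10.4]
grip_width: 0.301
grip_force: 49.9
```

```bash
python3 -c "
from h import *
st()"
```

```text
t 7.7 pos [624.4 224.9  81.3] x [-0.436  0.9   -0.001] z [ 0.006  0.002 -1.   ] yaw 115.9 F [ 13.1   4.6 -10.4] M [ 0.76 -2.18 -0.49] w 25.6 gf 49.9 q [ 1.690e-01  7.480e-01  1.210e+00  1.000e-03  1.177e+00 -2.830e-01]
```

At the stop: 0.49 N·m static torque against 0.06 friction. Releasing and lifting.

>>> send_rows(targets=[[0,0,0,0,0,0,0],[-1,0,0,0,0,0,0],[-1,0,0,0,0,0,0],[-1,0,0,0,0,0,0],[-1,0,0,-0.02,0,0,0],[-1,0,0,-0.04,0,0,0],[-1,0,0,-0.04,0,0,0],[-1,0,0,0,0,0,0],[-1,0,0,0,0,0,-0.08],[-1,0,0,0,0,0,-0.08]])

```text
time_s: 8.95
eef_pos: [621.9, 224.4, 180.2]
ee_rot: [-0.001, 0.46, 0.888, -0.001]
force: [-0.4, -0.7, 0.2]
grip_width: 0.999
grip_force: 0.0
```

```bash
python3 -c "
from h import *
to([434,-85,60])"
```

```text
t 8.95 pos [621.9 224.4 180.2] x [-0.577  0.816  0.001] z [-0.002 -0.    -1.   ] yaw 125.3 F [-0.4 -0.7  0.2] M [ 0.    0.04 -0.02] w 84.9 gf 0.0 q [ 0.17   0.658  1.103 -0.     1.383 -0.446]
tool shift to [434, -85, 60] [-144.2 -331.9  120.6]
```

>>> send_rows(targets=[[-1,-0.0144,-0.0332,0,0,0,0],[-1,-0.0144,-0.0332,0,0,0,0],[-1,-0.0144,-0.0332,0,0,0,0],[-1,-0.0144,-0.0332,0,0,0,0],[-1,-0.0144,-0.0332,0,0,0,0],[-1,-0.0144,-0.0332,0,0,0,0],[-1,-0.0144,-0.0332,0.02,0,0,0],[-1,-0.0144,-0.0332,0.03,0,0,0],[-1,-0.0144,-0.0332,0.03,0,0,0],[-1,-0.0144,-0.0332,0.02,0,0,0]])

```text
time_s: 10.2
eef_pos: [432.1, -84.7, 79.6]
ee_rot: [-0.001, 0.461, 0.888, -0.0]
force: [1.0, -0.4, -1.1]
grip_width: 0.997
grip_force: 0.0
```

```bash
python3 -c "
from h import *
to([434,-85,5])
T=ctrl.capture('top');S=ctrl.capture('side')
a=T['img'][195:285,300:420];b=S['img'][150:240,300:420]; b2=S['img'][210:300,240:360]; a2=T['img'][130:220,190:310]
f=lambda i:cv2.resize(i,(400,300),interpolation=cv2.INTER_CUBIC)[...,::-1]
cv2.imwrite('pics/post1.png',np.vstack([np.hstack([f(a),f(b)]),np.hstack([f(a2),f(b2)])]))"
```

```text
t 10.2 pos [432.1 -84.7  79.6] x [-0.575  0.818  0.002] z [-0.002  0.001 -1.   ] yaw 125.1 F [ 1.  -0.4 -1.1] M [ 0.01 -0.05 -0.  ] w 84.7 gf 0.0 q [-0.461  0.33   1.926 -0.     0.888 -1.074]
tool shift to [434, -85, 5] [-1.5  1.5 74.6]
```

View pics/post1.png

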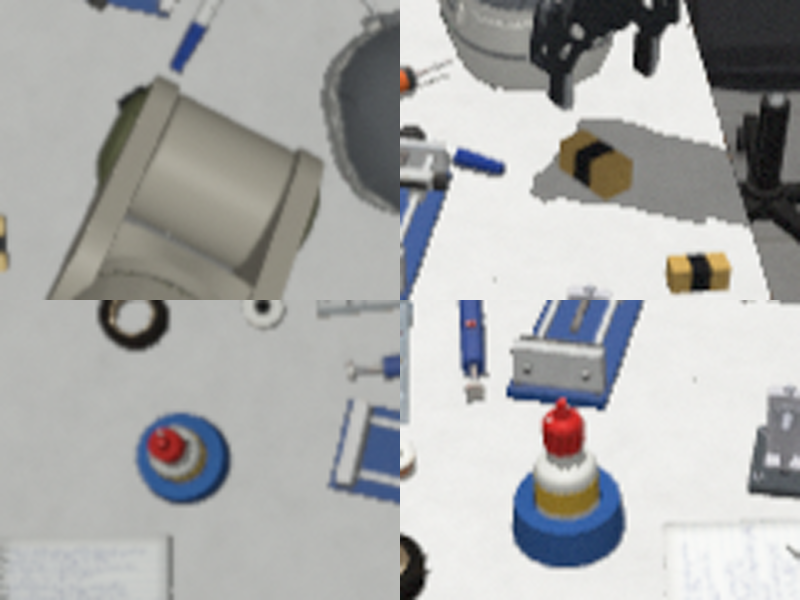

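The side crop shows the open fingers straddling the post (595,165), with the cap undisturbed. Descend and grip.

>>> send_rows(targets=[[-1,-0.0015,0.0015,0.025,0,0,0],[-1,0,0,0.03,0,0,0],[-1,0,0,0.0195,0,0,0],[-1,0,0,0,0,0,0],[0,0,0,0,0,0,0],[0.5,0,0,0,0,0,0],[1,0,0,0,0,0,0],[1,0,0,0,0,0,0],[1,0,0,0,0,0,0],[1,0,0,0,0,0,0]], squeeze=70)

```text
time_s: 11.55
eef_pos: [436.1, -84.8, 7.5]
ee_rot: [0.001, 0.461, 0.888, 0.0]
force: [-1.2, 0.7, 6.7]
grip_width: 0.335
grip_force: 70.4
```

```bash
python3 -c "
from h import *
st()"
```

```text
t 11.55 pos [436.1 -84.8   7.5] x [-0.575  0.818 -0.001] z [ 0.001 -0.001 -1.   ] yaw 125.1 F [-1.2  0.7  6.7] M [ 0.11  0.27 -0.01] w 28.5 gf 70.4 q [-0.457  0.476  1.962 -0.     0.702 -1.07 ]
```

>>> send_rows(targets=[[1,0,0,-0.02,0,0,0],[1,0,0,-0.03,0,0,0],[1,0,0,-0.03,0,0,0.132],[1,0,0,-0.02,0,0,0.132],[1,0,0,0,0,0,0.132],[1,0,0,0,0,0,0.132],[1,0,0,0,0,0,0.132],[1,0,0,0,0,0,0.132],[1,0,0,0,0,0,0],[1,0,0,0,0,0,0]])

```text
time_s: 12.8
eef_pos: [435.6, -84.6, 106.7]
ee_rot: [-0.0, 0.767, 0.642, -0.0]
force: [-0.1, 0.3, -2.4]
grip_width: 0.34
grip_force: 69.9
```

```bash
python3 -c "
from h import *
to([449.3,85.5,100])
S=ctrl.capture('side');T=ctrl.capture('top')
f=lambda i:cv2.resize(i,(400,300),interpolation=cv2.INTER_CUBIC)[...,::-1]
cv2.imwrite('pics/l1.png',np.hstack([f(S['img'][130:220,290:410]),f(T['img'][180:300,290:450])]))
import pickle;pickle.dump((T,S),open('s1.pkl','wb'))"
```

```text
t 12.8 pos [435.6 -84.6 106.7] x [0.176 0.984 0.   ] z [-0.  0. -1.] yaw 79.9 F [-0.1  0.3 -2.4] M [0.06 0.01 0.01] w 28.9 gf 69.9 q [-0.457  0.289  1.893  0.     0.96  -0.28 ]
tool shift to [449.3, 85.5, 100] [169.8 -16.3   6.7]
```

View pics/l1.png

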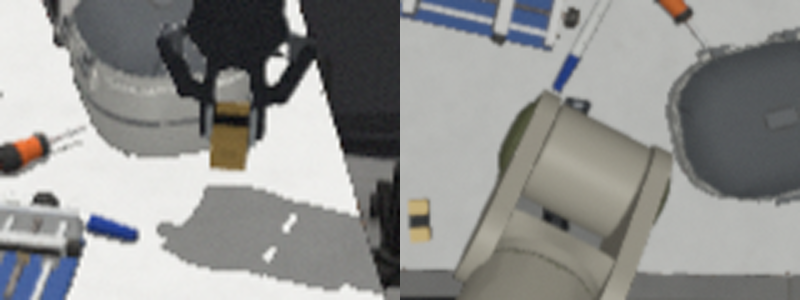

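>>> send_rows(targets=[[1,0.017,-0.0016,0,0,0,0],[1,0.02,-0.0016,0,0,0,0],[1,0.025,-0.002,0,0,0,0],[1,0.025,-0.002,0,0,0,0],[1,0.025,-0.003,0,0,0,0],[1,0.025,-0.003,0.015,0,0,0],[1,0.02,-0.0025,0.015,0,0,0],[1,0.0128,0,0.02,0,0,0],[1,0,0,0.009,0,0,0],[1,0,0,0,0,0,0]])

```text
time_s: 14.15
eef_pos: [450.2, 85.3, 47.6]
ee_rot: [-0.0, 0.767, 0.641, -0.0]
force: [0.5, 0.4, -2.4]
grip_width: 0.336
grip_force: 69.9
```

```bash
python3 -c "
from h import *
to([449.3,85.5,47.5])
S=ctrl.capture('side');T=ctrl.capture('top')
import pickle;pickle.dump((T,S),open('s2.pkl','wb'))
im=cv2.resize(S['img'],None,fx=5,fy=5,interpolation=cv2.INTER_CUBIC)[...,::-1].copy()
u=np.array([.176,.984,0]);P=np.array([463.6,164.2,55]);v=np.array([.984,-.176,0])
def d(X,col):
    p=(proj(S,X)+.5)*5; cv2.circle(im,tuple(int(a) for a in p),2,col,-1)
for s in(-23,-7,7,23): d(P+s*u,(0,0,255))
for a in(-15,15): d(P+a*v+[0,0,23]+5*u,(255,0,0)); d(P+a*v+[0,0,-39]+5*u,(255,0,0))
s=ctrl.sense()['eef_pos']+[0,0,7.5]
for e in(-32,32):
  for a in(-15,15):
    for b in(-15,15): d(s+e*u+a*v+[0,0,b],(0,255,0))
cv2.imwrite('pics/g1.png',im[190*5:280*5,310*5:420*5])"
```

```text
t 14.15 pos [450.2  85.3  47.6] x [ 0.178  0.984 -0.   ] z [-0.001  0.    -1.   ] yaw 79.8 F [ 0.5  0.4 -2.4] M [-0.    0.    0.04] w 28.6 gf 69.9 q [-0.069  0.42   1.9   -0.     0.823  0.109]
tool shift to [449.3, 85.5, 47.5] [ 0.  -0.9  0.1]
```

View pics/g1.png

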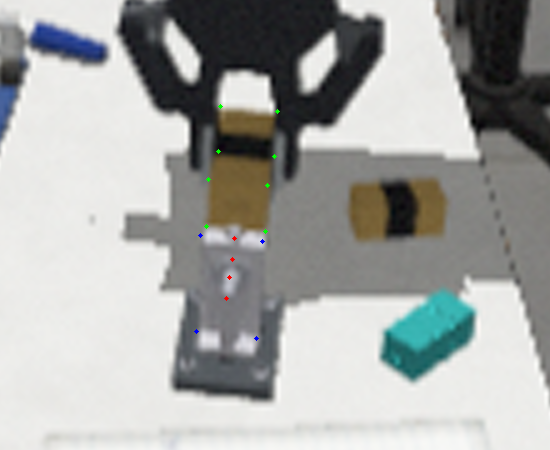

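The side crop shows the post end (240,225) in line with the web and the pin tip (235,239); both overlays are shifted by the same small amount. Pushing.

>>> send_rows(targets=[[1,0.007,-0.0005,0,0,0,0],[1,0.008,0,0,0,0,0],[1,0.005,0,0,0,0,0],[1,0.002,0,0,0,0,0],[1,0.002,0,0,0,0,0],[1,0.002,0,0,0,0,0],[1,0.002,0,0,0,0,0],[1,0.002,0,0,0,0,0],[1,0,0,0,0,0,0],[1,0,0,0,0,0,0]])

```text
time_s: 15.5
eef_pos: [455.3, 114.8, 47.8]
ee_rot: [-0.0, 0.767, 0.641, -0.0]
force: [-0.3, -0.7, -4.0]
grip_width: 0.335
grip_force: 69.9
```

```bash
cat >> h.py <<'E'
def rel(P=(463.6,164.2,55)):
    s,R=st(); d=R.T@(np.array(P)-s["eef_pos"]); print("pin rel to tool",np.round(d,1),"tool F",np.round(R.T@s["force"],1),"tool M",np.round(R.T@s["wrist_torque"],2))
E
python3 -c "
from h import *
rel()"
```

```text
t 15.5 pos [455.3 114.8  47.8] x [ 0.178  0.984 -0.   ] z [-0.  0. -1.] yaw 79.7 F [-0.3 -0.7 -4. ] M [0.01 0.03 0.04] w 28.5 gf 69.9 q [-0.003  0.439  1.868  0.     0.836  0.176]
pin rel to tool [50.  -0.7 -7.2] tool F [-0.7 -0.2  4. ] tool M [ 0.03  0.01 -0.04]
```

>>> send_rows(targets=[[1,0.002,0,0,0,0,0],[1,0.002,0,0,0,0,0],[1,0.001,0,0,0,0,0],[1,0.001,0,0,0,0,0],[1,0,0,0,0,0,0],[1,0,0,0,0,0,0],[1,0,0,0,0,0,0],[1,0,0,0,0,0,0],[1,0,0,0,0,0,0],[1,0,0,0,0,0,0]])

```text
time_s: 16.75
eef_pos: [456.4, 120.8, 47.8]
ee_rot: [-0.0, 0.767, 0.641, 0.0]
force: [0.4, 0.3, -4.8]
grip_width: 0.339
grip_force: 69.9
```

```bash
python3 -c "
from h import *
rel()"
```

```text
t 16.75 pos [456.4 120.8  47.8] x [0.178 0.984 0.   ] z [ 0.  0. -1.] yaw 79.7 F [ 0.4  0.3 -4.8] M [ 0.   -0.01  0.  ] w 28.9 gf 69.9 q [0.01  0.443 1.86  0.    0.838 0.189]
pin rel to tool [44.  -0.7 -7.2] tool F [0.4 0.3 4.8] tool M [-0.01  0.01 -0.  ]
```

>>> send_rows(targets=[[1,0.002,0,0,0,0,0],[1,0.001,0,0,0,0,0],[1,0.001,0,0,0,0,0],[1,0.001,0,0,0,0,0],[1,0.001,0,0,0,0,0],[1,0.001,0,0,0,0,0],[1,0,0,0,0,0,0],[1,0,0,0,0,0,0],[1,0,0,0,0,0,0],[1,0,0,0,0,0,0]])

```text
time_s: 18.0
eef_pos: [457.1, 124.3, 47.9]
ee_rot: [0.002, 0.767, 0.642, -0.003]
force: [-5.9, -28.0, 4.8]
grip_width: 0.336
grip_force: 70.8
```

```bash
python3 -c "
from h import *
rel()"
```

```text
t 18.0 pos [457.1 124.3  47.9] x [ 0.176  0.984 -0.007] z [-0.003 -0.006 -1.   ] yaw 79.8 F [ -5.9 -28.    4.8] M [-4.45  0.91  0.11] w 28.6 gf 70.8 q [ 0.021  0.447  1.852 -0.008  0.845  0.204]
pin rel to tool [40.3 -0.7 -7.4] tool F [-28.7  -0.9  -4.6] tool M [ 0.11 -4.54 -0.1 ]
```

Contact came at about 40 mm, with 29 N against the shoulder (39 mm nominal; the wrong end would stop at 51), so the tool +x end is the cup. I'll back off and plan the turn-over.

>>> send_rows(targets=[[1,-0.004,0,0,0,0,0],[1,-0.008,0,0,0,0,0],[1,-0.01,0,0,0,0,0],[1,-0.015,0,0,0,0,0],[1,-0.015,0,0,0,0,0],[1,-0.01,0,-0.02,0,0,0],[1,0,0,-0.03,0,0,0],[1,0,0,-0.04,0,0,0],[1,0,0,-0.04,0,0,0],[1,0,0,-0.03,0,0,0]])

```text
time_s: 19.25
eef_pos: [446.6, 65.9, 209.4]
ee_rot: [0.001, 0.768, 0.641, 0.0]
force: [-0.1, 0.6, -3.8]
grip_width: 0.339
grip_force: 70.0
```

```bash
python3 -c "
from h import *
s,R=st()
from scipy.optimize import least_squares
D=[(.313,1.498,1.331,181.9,-492.5,231.3),(.627,1.023,1.492,621.4,225.2,231.2),(.658,1.103,1.383,621.9,224.4,180.2),(.33,1.926,.888,432.1,-84.7,79.6),(.289,1.893,.96,435.6,-84.6,106.7),(.42,1.9,.823,450.2,85.3,47.6)]
q=s['joints'];p=s['eef_pos'];D.append((q[1],q[2],q[4],*p))
D=np.array(D)
def fk(a,j2,j3,j5):
    A=j2+j3;B=A+j5
    return a[0]+a[1]*np.sin(j2)+a[2]*np.sin(A)+a[5]*np.sin(B), a[3]+a[1]*np.cos(j2)+a[2]*np.cos(A)+a[4]*np.cos(B)
def res(a):
    a=np.array([0,*a[:2],a[2],0,0]) # lump: tool down const offset
    r,z=fk(a,D[:,0],D[:,1],D[:,2]); return np.r_[r-np.sqrt(D[:,3]**2+D[:,4]**2-116**2), z-D[:,5]]
f=least_squares(res,[400,350,-100]);print(f.x,np.abs(f.fun).max())
"
```

```text
t 19.25 pos [446.6  65.9 209.4] x [0.178 0.984 0.   ] z [ 0.001 -0.    -1.   ] yaw 79.7 F [-0.1  0.6 -3.8] M [ 0.01 -0.01  0.04] w 28.8 gf 70.0 q [-0.114  0.169  1.741 -0.     1.23   0.065]
[ 444.47661722  379.30126599 -100.66122189] 15.692948712112525
```

>>> send_rows(targets=[[1,0.006,0,-0.014,0,0,0],[1,0.008,0,-0.025,0,0,0],[1,0.01,0,-0.025,0,0,0],[1,0.01,0,-0.025,0,0,0],[1,0.01,0,-0.025,0,0,0],[1,0.008,0,-0.014,0,0,0],[1,0,0,0,0,0.05,0],[1,0,0,0,0,0.1,0],[1,0,0,0,0,0.1,0],[1,0,0,0,0,0.1,0]])

```text
time_s: 20.5
eef_pos: [455.8, 117.7, 334.9]
ee_rot: [-0.113, 0.756, 0.631, 0.134]
force: [0.2, 0.4, -3.3]
grip_width: 0.336
grip_force: 70.0
```

```bash
python3 -c "
from h import *
st()"
```

```text
t 20.5 pos [455.8 117.7 334.9] x [0.168 0.923 0.346] z [ 0.06   0.34  -0.938] yaw 79.7 F [ 0.2  0.4 -3.3] M [-0.32  0.1   0.03] w 28.6 gf 70.0 q [-0.197  0.072  1.563  0.353  1.517 -0.038]
```

j4 is growing positive, as wanted. Continuing: 1.22 rad remain.

>>> send_rows(targets=[[1,0,0,0,0,0.13,0],[1,0,0,0,0,0.13,0],[1,0,0,0,0,0.13,0],[1,0,0,0,0,0.13,0],[1,0,0,0,0,0.13,0],[1,0,0,0,0,0.13,0],[1,0,0,0,0,0.13,0],[1,0,0,0,0,0.13,0],[1,0,0,0,0,0.12,0],[1,0,0,0,0,0.06,0]])

```text
time_s: 21.75
eef_pos: [456.0, 117.6, 334.7]
ee_rot: [-0.454, 0.543, 0.452, 0.543]
force: [-0.7, -0.2, -3.4]
grip_width: 0.336
grip_force: 70.4
```

```bash
python3 -c "
from h import *
s,R=st()
e=np.cross(R[:,0],[0,0,1]); print('turn needed (tool)',np.round(R.T@e,4))"
```

```text
t 21.75 pos [456.  117.6 334.7] x [ 0.003 -0.002  1.   ] z [0.179 0.984 0.001] yaw -30.5 F [-0.7 -0.2 -3.4] M [-1.11  0.12 -0.01] w 28.6 gf 70.4 q [-0.588  0.313  1.953  1.302  1.881 -0.734]
turn needed (tool) [ 0.     -0.0011 -0.003 ]
```

>>> send_rows(targets=[[1,0,0,0,0,0,0],[1,0,0,0,0,0,0],[1,0,0,0,0,0,0],[1,0,0,0,0,0,0],[1,0,0,0,0,0,0],[1,0,0,0,0,0,0],[1,0,0,0,0,0,0],[1,0,0,0,0,0,0],[1,0,0,0,0,0,0],[1,0,0,0,0,0,0]])

```text
time_s: 23.0
eef_pos: [455.9, 117.8, 335.8]
ee_rot: [-0.453, 0.543, 0.453, 0.542]
force: [-0.3, 1.7, -3.1]
grip_width: 0.335
grip_force: 70.4
```

```bash
python3 -c "
from h import *
s,R=st();print(np.round(s['dq'],3))
S=ctrl.capture('side');save(S,'end')"
```

```text
t 23.0 pos [455.9 117.8 335.8] x [0.    0.001 1.   ] z [ 0.178  0.984 -0.001] yaw 76.2 F [-0.3  1.7 -3.1] M [-1.08  0.18 -0.01] w 28.5 gf 70.4 q [-0.587  0.31   1.951  1.301  1.881 -0.733]
[ 0.     0.     0.    -0.001  0.     0.001]
```

View pics/end.png

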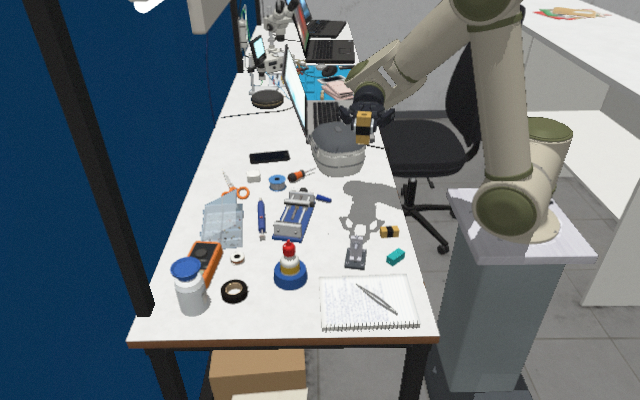

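The post is held upright at (365,125), still and well clear; the bystanders haven't moved.

```bash
python3 -c "
from h import *
print(ctrl.finish_job())"
```

```text
the job is handed in; nothing more can be done
None
```

I handed the job in at about 23 s: the flux cap is turned to its stop, the cup end was found on the gauge pin (home at about 40 mm, 29 N), and the post is held still, cup up, about 30 cm above the bench; the hand-in returned no verdict.

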